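# Load spent batteries into the return caddy

### The arm

A 6-joint arm with a two-finger parallel gripper is mounted at the origin on the work surface. World frame = base frame: x ahead of the robot, y to its left, z up, the work surface at z = 0. Lengths are in m, angles in rad, forces in N, time in s.
With the tool pointing down it reaches from about 0.275 to 0.875 m from the base axis. Payload 12.5 kg.
Tool frame: the origin (TCP) lies midway between the tips of the shut fingers; the grasp point (between the pads) lies 19 mm behind it (bot.grip_depth is the distance from the TCP to the grasp point, in m); z points along the fingers, y is the line along which they close (so a half turn about z gives the same grasp; the last joint's range is limited). The gripper opens to 85 mm and grips with 20 to 120 N. Pads are 22 mm wide; open, the fingers measure 114 mm over their backs; the gripper's body (76 mm by 85 mm) begins 54 mm behind the grasp point. The pads swing forward as they close: fully open they stand 13 mm farther back than shut.
Start: joints at [-1.403, 0.351, 1.652, -0, 1.139, -0.085], TCP at [0.138, -0.532, 0.231] pointing down, gripper open.
Joint ranges: [-2.75, 2.75], [-0.79, 2.1], [0.01, 2.65], [-1.57, 4.71], [0.07, 3.14], [-2.87, 2.87]. Speed limits (rad/s): [2.22, 2.22, 2.79, 3.14, 3.14, 3.14].

### API

Orientations are given as a unit quaternion [x, y, z, w].
In Python, from bench import bot, viewer gives the robot as it stands.
- The arm moves only by the tool step_arm, never from a script. Its argument "motion" is one flat list of numbers, 7 for each row, row after row: the opening, from 0 (shut) to 1 (fully open), then the shift along the world's x, y, z in cm, then the turn, a rotation vector about the world's x, y, z in degrees. In form: [claw, x, y, z, ax, ay, az, claw, x, y, z, ax, ay, az, ...]. A call has 1 to 20 rows; each row is the pose to reach, as a shift and turn from the pose commanded when the call began; what a row does not reach only later rows make up. A row lasts 1/8 s, in which the tool goes at most 62.5 mm and 10.7 degrees, less where a joint would pass 70% of its speed; a pose out of reach is approached as far as the arm can. A call with a gripper value outside its range is refused whole. The fingers move at their own pace and stop on an object; "newtons" is the grip in N (left out, the last holds). Time passes only in rows, so rows that repeat a pose let the fingers close. It gives the time, the measured TCP pose, the force, the opening and the grip force at its end, in the units of the state.
- bot.observe(): the state, without advancing time (a new reading comes with each control period).
- viewer.capture(name): name is "scene" or "top" or "wrist"; returns a dict with "pixels" (384x512x3 uint8, red, green, blue), "range_z" (384x512 float32, m along the optical axis (not along the pixel's ray), 0 where there is no reading), "fov_y" (degrees; the focal length in pixels is half the picture's height over the tangent of half this angle, whatever the lens; pixels are square), "cx", "cy" (the principal point, pixels), "k1" (the pictures are not rectified: a ray, as slopes to the right and down, at radius r is drawn at 1 + k1 r^2 times it, then the intrinsics apply), "cam_to_world" (4x4, takes a point from camera to world coordinates). Camera axes: x right, y down, z forward; pixel columns grow to the right and rows downward; lengths in m; the calibration is good to about 2 mm. A picture is of the moment at which its call begins.
- bot.sign_off(): hands the job in; it is judged then, once.
The state is a dict: "t": time; "qpos": joint angles; "joint_velocities": joint speeds; "joint_efforts": joint torques, N m; "position": TCP position; "tcp_rot": TCP orientation; "ft_force": force on the tool from outside, world axes, zero at the start; "moment": the same for the moment, N m; "width": finger opening in m; "grasp_force": force on a finger pad.
Only numpy, scipy, OpenCV 4.12 (cv2) and the standard library are available. Lean on these libraries where they do the work, as an engineer would, in place of code of your own. Each camera call takes 0.05 s, during which the arm holds its last target. There are 200 camera calls.

### The job

Load the four spent batteries standing on the bench (large round, small round, snap-top block and long flat pack) into the return caddy, each standing upright, terminals up, in the pocket of its own shape and size, resting on the pocket's floor. The hollow adapter sleeve and the hollow cell carrier only look like batteries: leave them standing where they are.

Things in the scene. Friction and masses are not known exactly. Their poses are not given: they have to be found in the camera images.
- large_cell: The large round battery: solid upright cylinder, 34 mm diameter, 61 mm high, blue wrap, flat steel top with a small central button. About 140 g. It stands loose on the bench (z = 0) among the other things, at any place, centres at least 100 mm apart. Origin: centre of its underside, z up.
- small_cell: The small round battery: solid upright cylinder, 26 mm diameter, 50 mm high, blue wrap, flat steel top with a small central button. About 70 g. It stands loose on the bench (z = 0) among the other things, at any place, centres at least 100 mm apart. Origin: centre of its underside, z up.
- snap_block: The snap-top block battery: upright rectangular block, 26.5 mm (its x) by 17.5 mm (its y) by 46 mm high, blue wrap, two small steel snap studs (2.5 mm high) on top. About 46 g, easily tipped. It stands loose on the bench (z = 0) among the other things, at any place, centres at least 100 mm apart. Origin: centre of its underside, z up.
- long_pack: The long flat battery pack: solid black block standing on its long edge, 71 mm (its x) by 21 mm (its y) by 40 mm high, three small brass contacts in the middle of its top. About 110 g. It stands loose on the bench (z = 0) among the other things, at any place, centres at least 100 mm apart. Origin: centre of its underside, z up.
- empty_sleeve: Look-alike, not a battery: empty adapter sleeve, blue, 34 mm diameter and 61 mm high like the large round battery, but a hollow tube, open at the top with a bore of 24 mm. 30 g, stays where it is. It stands loose on the bench (z = 0) among the other things, at any place, centres at least 100 mm apart. Origin: centre of its underside, z up.
- empty_carrier: Look-alike, not a battery: empty cell carrier, black, 71 mm (its x) by 21 mm (its y) by 40 mm high like the long pack, but hollow: two open wells seen from above. 40 g, stays where it is. It stands loose on the bench (z = 0) among the other things, at any place, centres at least 100 mm apart. Origin: centre of its underside, z up.
- pocket_large_round: Pocket for the large round battery: the larger round insert, 54 mm inside diameter. White, fixed, in the caddy. Walls 3 mm thick, 14 mm high: rim 19 mm above the bench, fingertips must stay above it (no room beside the cell). Origin: centre of its underside, 5 mm above the bench; floor 3 mm above the origin. Caddy: low grey tray at the robot's left, rim 12 mm high, turned up to 0.25 rad.
- pocket_small_round: Pocket for the small round battery: the smaller round insert, 42 mm inside diameter. White, fixed, in the caddy. Walls 3 mm thick, 14 mm high: rim 19 mm above the bench, fingertips must stay above it (no room beside the cell). Origin: centre of its underside, 5 mm above the bench; floor 3 mm above the origin. The four pockets form a block, 115 by 100 mm centre to centre, any one in any place.
- pocket_small_square: Pocket for the snap-top block: the small, nearly square insert, inside 44 mm (its x) by 36 mm (its y). White, fixed, in the caddy. Walls 3 mm thick, 14 mm high: rim 19 mm above the bench, fingertips must stay above it (no room beside the cell). Origin: centre of its underside, 5 mm above the bench; floor 3 mm above the origin. All four pockets are turned alike with the caddy.
- pocket_long: Pocket for the long pack: the long rectangular insert, inside 90 mm (its x) by 40 mm (its y). White, fixed, in the caddy. Walls 3 mm thick, 14 mm high: rim 19 mm above the bench, fingertips must stay above it (no room beside the cell). Origin: centre of its underside, 5 mm above the bench; floor 3 mm above the origin. Its x runs along the caddy's 250 mm side.
Not all that is in view belongs to the job. Leave any red look-alike of the long_pack alone.

How it is judged:
By the outcome, as a careful person would: the job done as asked, in the order asked, and still so for the second after the job is handed in, with the robot touching nothing.
It also fails if it takes over 104 s, if anything falls off the work surface, if the arm or the gripper's body presses on something with over 40 N, if the wrist force passes 120 N, or if a joint passes its speed limit or range.

## Working session

There is one attempt and no reset: what is moved stays moved. The work goes in short steps, Python scripts to look and compute and a tool call to move; the robot and the scene stay as the last step left them, time stands still between calls to the robot, and variables do not carry over. Pictures are saved under pics/ and viewed, at most 14 in all, crops included, and the job is handed in when it is done.

Besides the shell and the picture viewer there is one more tool, called after "Emit:" by a JSON object that holds its "name" and its "arguments", one argument or row to a line. step_arm: Moves the arm, as the interface text tells. Its arguments: {"type":"object","properties":{"motion":{"type":"array"},"newtons":{"type":"number"}},"required":["motion"]}

```bash
ls; mkdir -p pics; cat > h.py <<'E'
import numpy as np, cv2
from bench import bot, viewer
def cap(n):
    c=viewer.capture(n); np.savez('/tmp/%s.npz'%n,**c); return c
def save(c,f): cv2.imwrite('pics/'+f,c['pixels'][:,:,::-1])
def K(c):
    f=c['pixels'].shape[0]/2/np.tan(np.radians(c['fov_y'])/2)
    return np.array([[f,0,c['cx']],[0,f,c['cy']],[0,0,1.]])
def rays(c,uv):
    uv=np.asarray(uv,float).reshape(-1,1,2)
    p=cv2.undistortPoints(uv,K(c),np.array([float(c['k1']),0,0,0,0])).reshape(-1,2)
    return np.c_[p,np.ones(len(p))]
def onplane(c,uv,z):
    T=np.asarray(c['cam_to_world']); d=rays(c,uv)@T[:3,:3].T; o=T[:3,3]
    return o+d*((z-o[2])/d[:,2])[:,None]
def cloud(c):
    h,w=c['range_z'].shape; v,u=np.mgrid[:h,:w]
    r=rays(c,np.c_[u.ravel(),v.ravel()])*c['range_z'].reshape(-1,1)
    T=np.asarray(c['cam_to_world']); return (r@T[:3,:3].T+T[:3,3]).reshape(h,w,3)
E
python3 - <<'E'
from h import *
for n in ['scene','top']:
    c=cap(n); save(c,n+'0.png'); print(n,c['fov_y'],c['k1'],np.round(c['cam_to_world'],3).tolist())
print(bot.observe())
E
```

```text
pics
scene 44.92753335143036 -0.10561523585920116 [[0.702, 0.589, -0.4, 0.849], [0.712, -0.581, 0.393, -0.434], [-0.001, -0.561, -0.828, 0.919], [0.0, 0.0, 0.0, 1.0]]
top 47.78624287177938 -0.07989392604183769 [[0.022, -0.997, 0.073, 0.356], [-1.0, -0.023, -0.017, -0.025], [0.018, -0.072, -0.997, 1.073], [0.0, 0.0, 0.0, 1.0]]
{'t': 0.1, 'qpos': array([-1.40261001e+00,  3.51139007e-01,  1.65234095e+00, -1.59459314e-05,
        1.13912133e+00, -8.45817425e-02]), 'joint_velocities': array([ 0.00035581, -0.00029549, -0.00394562, -0.00226701,  0.00019588,
        0.00067368]), 'joint_efforts': array([ 1.15020044e-03, -5.06830573e+01, -2.91876233e+01, -8.33060426e-05,
        2.62374590e-03, -2.58095348e-06]), 'position': array([ 0.13752817, -0.53222456,  0.23084328]), 'tcp_rot': array([ 9.92023616e-01,  1.26051141e-01, -2.83090461e-05, -5.03574208e-04]), 'ft_force': array([ 0.41674155, -0.82441257, -0.13948695]), 'moment': array([-0.05843956,  0.00952549,  0.04081846]), 'grasp_force': 0.0, 'width': 0.08535079980040837}
```

View pics/top0.png

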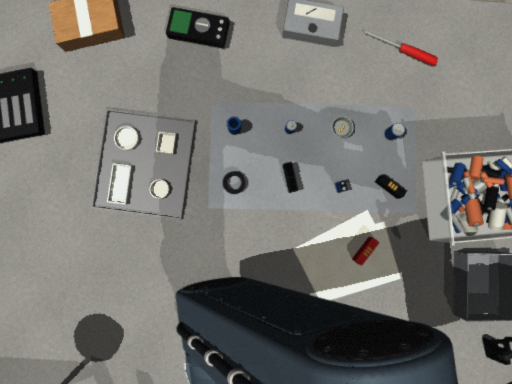

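View pics/scene0.png

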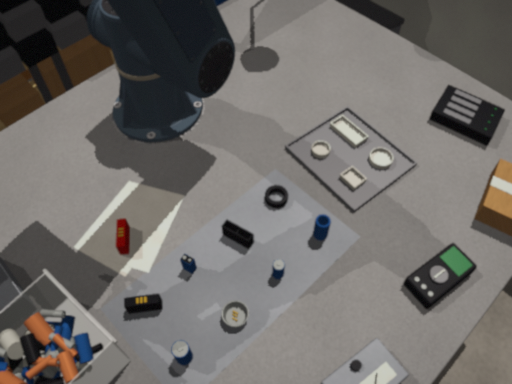

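Top view: blue open tube (235,125) is the sleeve and the steel-topped one (396,131) is the large cell. The small cell is at (292,127). The black block with brass contacts (391,186) is the pack; the plain black one (292,177) is the carrier, and the red one (366,250) is to be left. The snap block is at (344,186). Pockets: large round (126,138), small square (168,143), long (120,183), small round (160,188). Next, measure everything and take one close crop.

```bash
python3 - <<'E'
from h import *
c=dict(np.load('/tmp/top.npz')); P=cloud(c); z=P[...,2]
print('bench z',np.median(z[110:200,220:410]))
def comps(m,x0,y0,x1,y1,zt=None):
    mm=np.zeros(m.shape,np.uint8); mm[y0:y1,x0:x1]=m[y0:y1,x0:x1]
    n,l,s,ce=cv2.connectedComponentsWithStats(mm)
    for i in range(1,n):
        if s[i,4]<25: continue
        q=P[l==i]; h=np.percentile(q[:,2],90) if zt is None else zt
        k=(l==i) if zt is not None else ((l==i)&(z>h-.008))
        uv=np.argwhere(k)[:,::-1]; xy=onplane(c,uv,h)[:,:2].astype(np.float32)
        (cx,cy),(w,hh),a=cv2.minAreaRect(xy)
        th=a if w>hh else a+90
        print(ce[i].round(),'h%.3f'%h,'c %.4f %.4f'%(cx,cy),'dim %.3f %.3f'%(max(w,hh),min(w,hh)),'ang %.1f'%((th+90)%180-90))
comps((z>.015).astype(np.uint8),205,95,425,215)
print('pockets')
hsv=cv2.cvtColor(c['pixels'],cv2.COLOR_RGB2HSV)
comps(((hsv[...,2]>165)&(hsv[...,1]<60)).astype(np.uint8),95,105,200,220,.019)
a=cv2.resize(c['pixels'][95:270,205:425],None,fx=3.6,fy=3.4,interpolation=cv2.INTER_CUBIC); cv2.imwrite('pics/crop.png',a[:,:,::-1])
E
```

```text
bench z 0.00021756449568088865
[234. 124.] h0.062 c 0.5769 0.0159 dim 0.036 0.032 ang 30.9
[343. 126.] h0.023 c 0.5852 -0.2483 dim 0.052 0.052 ang 46.0
[290. 126.] h0.050 c 0.5788 -0.1187 dim 0.024 0.022 ang 0.9
[395. 131.] h0.061 c 0.5732 -0.3746 dim 0.035 0.032 ang -88.2
[290. 176.] h0.041 c 0.4562 -0.1201 dim 0.071 0.022 ang 13.4
[234. 182.] h0.021 c 0.4407 0.0154 dim 0.054 0.053 ang 46.2
[391. 186.] h0.042 c 0.4389 -0.3684 dim 0.070 0.023 ang 53.5
[341. 186.] h0.049 c 0.4357 -0.2426 dim 0.025 0.023 ang 15.2
pockets
[126. 138.] h0.019 c 0.5448 0.2861 dim 0.059 0.057 ang 47.0
[166. 142.] h0.019 c 0.5350 0.1862 dim 0.051 0.042 ang -5.6
[119. 184.] h0.019 c 0.4303 0.2983 dim 0.099 0.048 ang -5.7
[159. 189.] h0.019 c 0.4201 0.1985 dim 0.046 0.045 ang -43.3
```

View pics/crop.png

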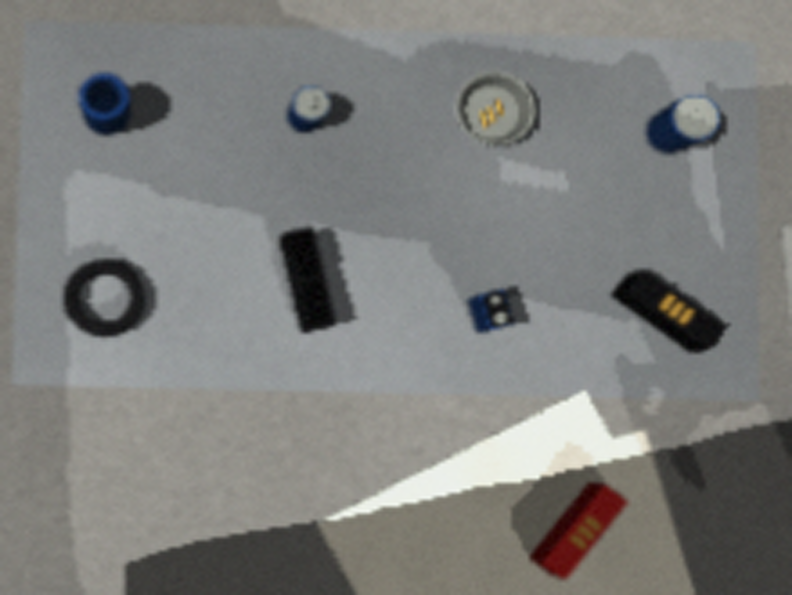

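The crop shows steel-topped cells at (696,118) and (313,103), studs on the block at (498,305) and brass contacts on the pack at (677,308). The sleeve at (105,102) is open and the carrier at (310,278) has no contacts. The choice is confirmed. I'll approach the large cell and look with the wrist camera.

Emit:
{"name": "step_arm", "arguments": {
  "motion": [1,43,15.5,0,0,0,0,1,43,15.5,0,0,0,0,1,43,15.5,0,0,0,0,1,43,15.5,0,0,0,0,1,43,15.5,0,0,0,0,1,43,15.5,0,0,0,0,1,43,15.5,0,0,0,0,1,43,15.5,0,0,0,0,1,43,15.5,0,0,0,0,1,43,15.5,0,0,0,0,1,43,15.5,0,0,0,0,1,43,15.5,0,0,0,0],
  "newtons": 40
}}

```text
t: 1.6
position: [0.5669, -0.3781, 0.2316]
tcp_rot: [0.992, 0.125, 0.0, 0.0]
ft_force: [-0.4, -0.9, -0.9]
width: 0.0854
grasp_force: 0.0
```

```bash
python3 - <<'E'
from h import *
c=cap('wrist'); save(c,'w1.png'); o=bot.observe(); print(o['t'],o['position'],o['tcp_rot'],np.round(c['cam_to_world'],3).tolist(),c['fov_y'])
E
```

```text
1.65 [ 0.56703639 -0.37797189  0.23150854] [9.92078289e-01 1.25621104e-01 5.80620737e-05 5.50562632e-05] [[0.25, -0.931, -0.268, 0.635], [-0.968, -0.24, -0.069, -0.362], [0.0, 0.277, -0.961, 0.375], [0.0, 0.0, 0.0, 1.0]] 58.95810242042252
```

View pics/w1.png

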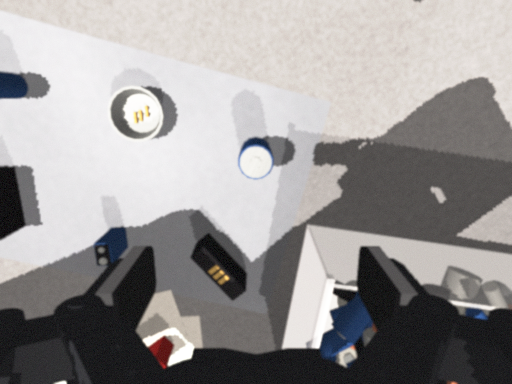

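Wrist view: large cell top at (256,161), pack at (220,268) with brass contacts, block at (112,248), dish at (136,112). I'll measure these from the wrist depth.

```bash
cat >> h.py <<'E'
def objs(c,zlo,x0=0.3,x1=.7,y0=-.43,y1=.08,box=None):
    P=cloud(c); z=P[...,2]
    m=(z>zlo)&(z<.09)&(P[...,0]>x0)&(P[...,0]<x1)&(P[...,1]>y0)&(P[...,1]<y1)&(c['range_z']>.02)
    n,l,s,ce=cv2.connectedComponentsWithStats(m.astype(np.uint8))
    for i in range(1,n):
        if s[i,4]<60: continue
        q=P[l==i]; h=np.percentile(q[:,2],80)
        k=(l==i)&(z>h-.006)
        xy=P[k][:,:2].astype(np.float32)
        (cx,cy),(w,hh),a=cv2.minAreaRect(xy); (ex,ey),r=cv2.minEnclosingCircle(xy)
        th=a if w>hh else a+90
        print(ce[i].round(),'h%.3f'%h,'rect %.4f %.4f'%(cx,cy),'dim %.3f %.3f'%(max(w,hh),min(w,hh)),'ang %.1f'%((th+90)%180-90),'mean',xy.mean(0).round(4),'circ %.4f %.4f r%.4f'%(ex,ey,r))
E
python3 - <<'E'
from h import *
objs(dict(np.load('/tmp/wrist.npz')),.03)
E
```

```text
[ 3. 87.] h0.038 rect 0.5781 -0.1303 dim 0.021 0.007 ang 2.0 mean [ 0.5785 -0.1311] circ 0.5780 -0.1270 r0.0107
[255. 160.] h0.061 rect 0.5737 -0.3763 dim 0.033 0.033 ang 86.2 mean [ 0.5742 -0.3764] circ 0.5737 -0.3767 r0.0172
[  2. 224.] h0.037 rect 0.4425 -0.1348 dim 0.042 0.003 ang 13.3 mean [ 0.4363 -0.1361] circ 0.4426 -0.1351 r0.0212
[106. 250.] h0.048 rect 0.4355 -0.2466 dim 0.026 0.018 ang 15.7 mean [ 0.4373 -0.247 ] circ 0.4355 -0.2468 r0.0151
[218. 271.] h0.041 rect 0.4386 -0.3687 dim 0.071 0.021 ang 55.1 mean [ 0.44   -0.3684] circ 0.4388 -0.3689 r0.0364
[162. 359.] h0.039 rect 0.3078 -0.3285 dim 0.021 0.005 ang 52.2 mean [ 0.3082 -0.3292] circ 0.3071 -0.3281 r0.0106
```

Emit:
{"name": "step_arm", "arguments": {
  "motion": [1,0.7,0.1,-6,0,0,0,1,0.7,0.1,-11,0,0,0,1,0.7,0.1,-15,0,0,0,1,0.7,0.1,-18,0,0,0,1,0.7,0.1,-20,0,0,0,1,0.7,0.1,-20,0,0,0,1,0.7,0.1,-20,0,0,0,0,0.7,0.1,-20,0,0,0,0,0.7,0.1,-20,0,0,0,0,0.7,0.1,-20,0,0,0,0,0.7,0.1,-20,0,0,0,0,0.7,0.1,-20,0,0,0,0,0.7,0.1,-20,0,0,0,0,0.7,0.1,-20,0,0,0],
  "newtons": 40
}}

```text
t: 3.4
position: [0.5748, -0.3766, 0.0318]
tcp_rot: [0.992, 0.126, 0.0, 0.0]
ft_force: [-0.6, 1.5, 5.3]
width: 0.0329
grasp_force: 39.5
```

Emit:
{"name": "step_arm", "arguments": {
  "motion": [0,0,0,3,0,0,0,0,0,0,8,0,0,0,0,0,0,12,0,0,0,0,-0.2,5,12,0,0,0,0,-0.4,10,12,0,0,0,0,-0.7,15,12,0,0,0,0,-0.9,20,12,0,0,0,0,-1.2,25,12,0,0,0,0,-1.4,30,12,0,0,0,0,-1.6,35,12,0,0,0,0,-1.8,40,12,0,0,0,0,-2,45,12,0,0,0,0,-2.3,50,12,0,0,0,0,-2.6,55,12,0,0,0,0,-2.8,60,12,0,0,0,0,-3,64,12,0,0,0,0,-3,66.2,12,0,0,0,0,-3,66.2,12,0,0,0,0,-3,66.2,12,0,0,0,0,-3,66.2,12,0,0,0]
}}

```text
t: 5.9
position: [0.5448, 0.2844, 0.1513]
tcp_rot: [0.992, 0.125, -0.0, 0.0]
ft_force: [0.1, -0.1, -1.4]
width: 0.0333
grasp_force: 40.1
```

```bash
python3 - <<'E'
from h import *
c=cap('wrist'); save(c,'w2.png'); o=bot.observe(); print(o['t'],o['position'],o['tcp_rot'],o['qpos'])
E
```

```text
5.95 [0.5448425  0.28451478 0.15135038] [ 9.92100828e-01  1.25442986e-01 -8.69732129e-06  5.74842850e-05] [ 4.05567881e-01  5.53478107e-01  1.54888049e+00 -1.22609127e-04
  1.03928252e+00  1.72487769e+00]
```

View pics/w2.png

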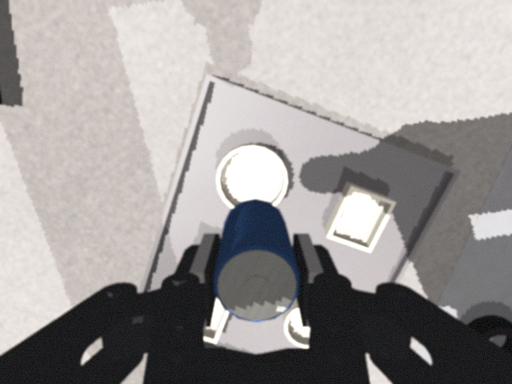

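The cell hangs upright in the grip; the large pocket's rim is centred near (253,180) and the square pocket near (360,217). I'll check the pocket positions.

```bash
python3 - <<'E'
from h import *
c=dict(np.load('/tmp/wrist.npz')); print(onplane(c,[[253,180],[360,217]],.019).round(4))
P=cloud(c); z=P[...,2]
for n,(x,y) in dict(L=(.545,.286),S=(.535,.186)).items():
    m=(abs(z-.019)<.003)&(np.hypot(P[...,0]-x,P[...,1]-y)<.045); q=P[m][:,:2].astype(np.float32)
    print(n,len(q),cv2.minEnclosingCircle(q),cv2.minAreaRect(q))
E
```

```text
[[0.5439 0.2856 0.019 ]
 [0.535  0.1882 0.019 ]]
L 663 ((0.543357789516449, 0.28688836097717285), 0.03021831251680851) ((0.5464978218078613, 0.2877988815307617), (0.05225886031985283, 0.059724487364292145), 17.5556583404541)
S 920 ((0.5329657793045044, 0.1871921271085739), 0.032361291348934174) ((0.5328578948974609, 0.18715128302574158), (0.04267216846346855, 0.05040523409843445), 84.08828735351562)
```

Emit:
{"name": "step_arm", "arguments": {
  "motion": [0,0,0.2,-4,0,0,0,0,0,0.2,-7,0,0,0,0,0,0.2,-9.5,0,0,0,0,0,0.2,-10.5,0,0,0,0,0,0.2,-11.1,0,0,0,0,0,0.2,-11.1,0,0,0,0,0,0.2,-11.1,0,0,0,0.2,0,0.2,-11.1,0,0,0,0.5,0,0.2,-11.1,0,0,0,0.7,0,0.2,-11.1,0,0,0,0.7,0,0.2,-11.1,0,0,0,0.7,0,0.2,-11.1,0,0,0,0.7,0,0.2,-8,0,0,0,0.7,0,0.2,-4,0,0,0,0.7,0,0.2,0,0,0,0,0.7,0,0.2,0,0,0,0]
}}

```text
t: 7.95
position: [0.546, 0.2882, 0.1545]
tcp_rot: [0.992, 0.126, 0.003, -0.001]
ft_force: [-0.5, -0.4, -1.0]
width: 0.0596
grasp_force: 0.0
```

Emit:
{"name": "step_arm", "arguments": {
  "motion": [1,0.5,-6,2,0,0,0,1,1,-12,4,0,0,0,1,1.5,-18,6,0,0,0,1,2,-24,8,0,0,0,1,2.5,-30,8,0,0,0,1,3,-36,8,0,0,0,1,3.4,-40.5,8,0,0,0,1,3.4,-40.5,8,0,0,0,1,3.4,-40.5,8,0,0,0,1,3.4,-40.5,8,0,0,0]
}}

```text
t: 9.2
position: [0.5785, -0.1163, 0.231]
tcp_rot: [0.992, 0.127, -0.0, -0.0]
ft_force: [-0.6, -0.4, 0.6]
width: 0.0857
grasp_force: 0.0
```

```bash
python3 - <<'E'
from h import *
c=cap('wrist'); o=bot.observe(); print(o['t'],o['position'],o['tcp_rot']); objs(c,.03)
t=cap('top'); P=cloud(t); z=P[...,2]; m=(z>.055)&(z<.09)&(np.hypot(P[...,0]-.545,P[...,1]-.286)<.06); print(z[m].max(),np.median(z[m]),cv2.minEnclosingCircle(P[m][:,:2].astype(np.float32)))
save(t,'t2.png')
E
```

```text
9.25 [ 0.57856793 -0.11637177  0.23113879] [ 9.91929084e-01  1.26793774e-01 -1.36494928e-04 -1.14457628e-04]
[116. 133.] h0.062 rect 0.5772 0.0184 dim 0.033 0.033 ang 5.4 mean [0.5775 0.0182] circ 0.5769 0.0187 r0.0171
[257. 167.] h0.050 rect 0.5780 -0.1190 dim 0.025 0.025 ang 14.5 mean [ 0.5782 -0.1186] circ 0.5776 -0.1187 r0.0129
[230. 271.] h0.041 rect 0.4545 -0.1205 dim 0.071 0.021 ang 13.5 mean [ 0.4567 -0.1203] circ 0.4546 -0.1209 r0.0369
[334. 312.] h0.048 rect 0.4357 -0.2457 dim 0.028 0.018 ang 15.9 mean [ 0.4373 -0.2446] circ 0.4352 -0.2458 r0.0157
0.07139537531739948 0.06633962094130408 ((0.5448364019393921, 0.2848154902458191), 0.017659572884440422)
```

Emit:
{"name": "step_arm", "arguments": {
  "motion": [1,0,0,-6,0,0,0,1,0,0,-11,0,0,0,1,0,0,-15,0,0,0,1,0,0,-18.5,0,0,0,1,0,0,-20.6,0,0,0,1,0,0,-20.6,0,0,0,1,0,0,-20.6,0,0,0,0,0,0,-20.6,0,0,0,0,0,0,-20.6,0,0,0,0,0,0,-20.6,0,0,0,0,0,0,-20.6,0,0,0,0,0,0,-20.6,0,0,0,0,0,0,-20.6,0,0,0,0,0,0,-20.6,0,0,0]
}}

```text
t: 11.05
position: [0.5788, -0.1175, 0.0256]
tcp_rot: [0.992, 0.126, 0.0, 0.0]
ft_force: [-1.3, 0.6, 5.0]
width: 0.025
grasp_force: 39.2
```

Emit:
{"name": "step_arm", "arguments": {
  "motion": [0,0,0,3,0,0,0,0,0,0,8,0,0,0,0,0,0,12,0,0,0,0,-2,4,12,0,0,0,0,-4,8,12,0,0,0,0,-6,12,12,0,0,0,0,-8,16,12,0,0,0,0,-10,20,12,0,0,0,0,-12,24,12,0,0,0,0,-14,28,12,0,0,0,0,-15.9,31.7,12,0,0,0,0,-15.9,31.7,12,0,0,0,0,-15.9,31.7,12,0,0,0,0,-15.9,31.7,12,0,0,0]
}}

```text
t: 12.8
position: [0.42, 0.1988, 0.1452]
tcp_rot: [0.992, 0.126, -0.0, 0.0]
ft_force: [-0.7, 0.2, -0.5]
width: 0.0247
grasp_force: 39.6
```

```bash
python3 - <<'E'
from h import *
c=cap('wrist'); save(c,'w3.png'); o=bot.observe(); print(o['t'],o['position'],o['tcp_rot'],o['width'])
P=cloud(c); z=P[...,2]
for n,(x,y) in dict(R=(.42,.199),S=(.534,.187),Lo=(.43,.298)).items():
    m=(abs(z-.019)<.003)&(np.hypot(P[...,0]-x,P[...,1]-y)<.055*(1 if n=='Lo' else .8)); q=P[m][:,:2].astype(np.float32)
    print(n,len(q),cv2.minEnclosingCircle(q),cv2.minAreaRect(q))
E
```

```text
12.85 [0.41999404 0.19878545 0.14524489] [9.92102121e-01 1.25432771e-01 6.99446745e-06 4.11533939e-05] 0.02447890118487383
R 718 ((0.4185931086540222, 0.1989743560552597), 0.02422344870865345) ((0.4184931516647339, 0.19945578277111053), (0.04726996272802353, 0.04740922898054123), 82.90050506591797)
S 1125 ((0.5326546430587769, 0.18741965293884277), 0.03202759847044945) ((0.5330885648727417, 0.18724262714385986), (0.04184556007385254, 0.05012647435069084), 84.45266723632812)
Lo 1811 ((0.42876601219177246, 0.29865995049476624), 0.05334118381142616) ((0.42857593297958374, 0.29878950119018555), (0.047080766409635544, 0.09670549631118774), 84.14400482177734)
```

View pics/w3.png

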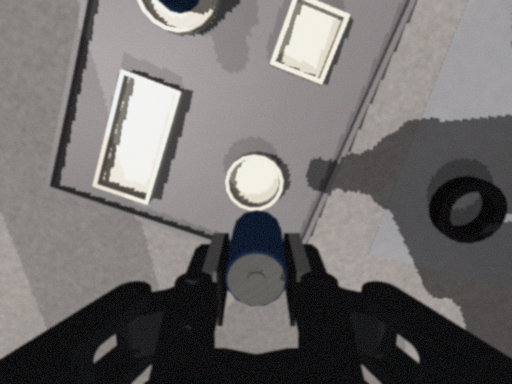

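The small cell is upright in the grip, the small round pocket at (256,181) is just ahead, the long pocket is at (140,137) and the square one at (310,40). I'm lowering it.

Emit:
{"name": "step_arm", "arguments": {
  "motion": [0,-0.1,0,-4,0,0,0,0,-0.1,0,-7,0,0,0,0,-0.1,0,-9.5,0,0,0,0,-0.1,0,-10.5,0,0,0,0,-0.1,0,-11.1,0,0,0,0,-0.1,0,-11.1,0,0,0,0,-0.1,0,-11.1,0,0,0,0.2,-0.1,0,-11.1,0,0,0,0.4,-0.1,0,-11.1,0,0,0,0.6,-0.1,0,-11.1,0,0,0,0.6,-0.1,0,-11.1,0,0,0,0.6,-0.1,0,-11.1,0,0,0,0.6,-0.1,0,-8,0,0,0,0.6,-0.1,0,-4,0,0,0,0.6,-0.1,0,0,0,0,0,0.6,-0.1,0,0,0,0,0]
}}

```text
t: 14.85
position: [0.4199, 0.2, 0.1477]
tcp_rot: [0.992, 0.126, 0.003, -0.001]
ft_force: [-0.7, -0.2, -0.4]
width: 0.0513
grasp_force: 0.0
```

Emit:
{"name": "step_arm", "arguments": {
  "motion": [0.8,0.2,-5.5,0,0,0,1.3,0.8,0.4,-11,0,0,0,1.3,0.8,0.6,-16.5,0,0,0,1.3,0.8,0.8,-22,0,0,0,1.3,0.8,1,-27.5,0,0,0,1.3,0.8,1.2,-33,0,0,0,1.3,0.8,1.5,-38.5,0,0,0,1.3,0.8,1.7,-44.5,0,0,0,1.3,0.8,1.7,-44.5,0,0,0,1.3,0.8,1.7,-44.5,0,0,0,1.3,0.8,1.7,-44.5,0,0,0,1.3],
  "newtons": 30
}}

```text
t: 16.23
position: [0.4354, -0.2443, 0.1449]
tcp_rot: [0.99, 0.138, -0.0, -0.0]
ft_force: [-0.2, 0.5, -0.5]
width: 0.0684
grasp_force: 0.0
```

```bash
python3 - <<'E'
from h import *
c=cap('wrist'); o=bot.observe(); print(o['t'],o['position'],o['tcp_rot']); objs(c,.03)
save(c,'w4.png')
E
```

```text
16.275 [ 0.43556239 -0.24440209  0.14504681] [ 9.90431194e-01  1.38007032e-01 -2.23680955e-04 -2.42972361e-04]
[ 97. 116.] h0.041 rect 0.4541 -0.1212 dim 0.072 0.023 ang 14.0 mean [ 0.4553 -0.1211] circ 0.4542 -0.1215 r0.0373
[256. 189.] h0.048 rect 0.4350 -0.2458 dim 0.026 0.017 ang 15.5 mean [ 0.4357 -0.2453] circ 0.4349 -0.2458 r0.0151
[407. 224.] h0.041 rect 0.4382 -0.3689 dim 0.072 0.021 ang 54.3 mean [ 0.4394 -0.3669] circ 0.4380 -0.3687 r0.0364
[298. 343.] h0.040 rect 0.3080 -0.3194 dim 0.021 0.009 ang -72.8 mean [ 0.309  -0.3198] circ 0.3035 -0.3207 r0.0107
```

View pics/w4.png

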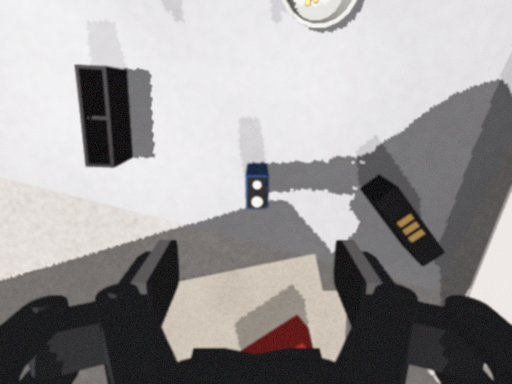

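The view shows the block with two studs at (257,190), aligned with the fingers. The carrier with its two wells is at (98,116) and the pack with contacts at (405,222). I'm gripping the block.

Emit:
{"name": "step_arm", "arguments": {
  "motion": [0.8,0,0,-5,0,0,0,0.8,0,0,-9,0,0,0,0.8,0,0,-11.5,0,0,0,0.8,0,0,-12.7,0,0,0,0.8,0,0,-12.7,0,0,0,0.8,0,0,-12.7,0,0,0,0.5,0,0,-12.7,0,0,0,0.3,0,0,-12.7,0,0,0,0.1,0,0,-12.7,0,0,0,0,0,0,-12.7,0,0,0,0,0,0,-12.7,0,0,0,0,0,0,-12.7,0,0,0,0,0,0,-12.7,0,0,0,0,0,0,-12.7,0,0,0]
}}

```text
t: 18.02
position: [0.4357, -0.2456, 0.0186]
tcp_rot: [0.991, 0.137, 0.0, 0.0]
ft_force: [-1.3, 0.7, 5.5]
width: 0.0167
grasp_force: 33.4
```

Emit:
{"name": "step_arm", "arguments": {
  "motion": [0,0,0,3,0,0,0,0,0,0,8,0,0,0,0,0,0,12,0,0,0,0,1,4,12,0,0,-2,0,2,8,12,0,0,-4,0,3,13,12,0,0,-6,0,4,18,12,0,0,-9,0,5,23,12,0,0,-12,0,6,28,12,0,0,-15,0,7.5,33,12,0,0,-18,0,8.5,38,12,0,0,-21,0,9.7,43.3,12,0,0,-21.3,0,9.7,43.3,12,0,0,-21.3,0,9.7,43.3,12,0,0,-21.3,0,9.7,43.3,12,0,0,-21.3]
}}

```text
t: 19.9
position: [0.5324, 0.1864, 0.1382]
tcp_rot: [0.999, -0.049, -0.0, 0.0]
ft_force: [-0.1, 0.3, -0.8]
width: 0.017
grasp_force: 32.6
```

```bash
python3 - <<'E'
from h import *
c=cap('wrist'); save(c,'w5.png'); o=bot.observe(); print(o['t'],o['position'],o['tcp_rot'],o['width'])
E
```

```text
19.95 [0.53251465 0.18646233 0.13830456] [ 9.98808510e-01 -4.88010765e-02 -1.09653146e-04  6.00824019e-05] 0.01707562852426324
```

View pics/w5.png

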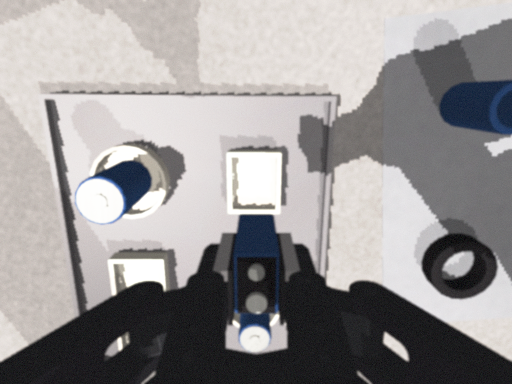

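The large cell stands in its pocket at (125,185). The block is aligned with the square pocket at (254,182) and the small cell is at (254,335). I'm lowering the block.

Emit:
{"name": "step_arm", "arguments": {
  "motion": [0,0,0,-4,0,0,0,0,0,0,-7,0,0,0,0,0,0,-9.5,0,0,0,0,0,0,-10.5,0,0,0,0,0,0,-11.1,0,0,0,0,0,0,-11.15,0,0,0,0,0,0,-11.15,0,0,0,0.25,0,0,-11.15,0,0,0,0.35,0,0,-11.15,0,0,0,0.5,0,0,-11.15,0,0,0,0.5,0,0,-11.15,0,0,0,0.5,0,0,-11.15,0,0,0,0.5,0,0,-8,0,0,0,0.5,0,0,-4,0,0,0,0.5,0,0,0,0,0,0,0.5,0,0,0,0,0,0]
}}

```text
t: 21.95
position: [0.534, 0.1879, 0.1412]
tcp_rot: [0.999, -0.048, 0.003, -0.001]
ft_force: [-0.1, -0.2, -0.2]
width: 0.0426
grasp_force: 0.0
```

Emit:
{"name": "step_arm", "arguments": {
  "motion": [0.6,-1,-5,1,0,0,6,0.6,-2,-10,2,0,0,12,0.6,-3,-15,2,0,0,18,0.6,-4,-21,2,0,0,25,0.6,-5,-27,2,0,0,32,0.6,-6,-33,2,0,0,39,0.6,-7,-39,2,0,0,46,0.6,-8,-45,2,0,0,53,0.6,-9,-51,2,0,0,60.2,0.6,-9.5,-55.6,2,0,0,60.2,0.6,-9.5,-55.6,2,0,0,60.2,0.6,-9.5,-55.6,2,0,0,60.2,0.6,-9.5,-55.6,2,0,0,60.2,0.6,-9.5,-55.6,2,0,0,60.2],
  "newtons": 45
}}

```text
t: 23.7
position: [0.4379, -0.3677, 0.1583]
tcp_rot: [0.888, 0.46, -0.0, -0.0]
ft_force: [-0.1, -0.7, -0.1]
width: 0.0511
grasp_force: 0.0
```

```bash
python3 - <<'E'
from h import *
c=cap('wrist'); o=bot.observe(); print(o['t'],o['position'],o['tcp_rot'],np.degrees(2*np.arctan2(o['tcp_rot'][1],o['tcp_rot'][0]))); objs(c,.03)
E
```

```text
23.75 [ 0.43785705 -0.36781398  0.15836762] [8.88050274e-01 4.59746356e-01 1.42763669e-05 3.61315916e-06] 54.741483020372335
[256. 181.] h0.042 rect 0.4378 -0.3692 dim 0.071 0.021 ang 54.6 mean [ 0.439  -0.3673] circ 0.4381 -0.3693 r0.0365
[ 94. 229.] h0.041 rect 0.3070 -0.3236 dim 0.026 0.014 ang -89.9 mean [ 0.3056 -0.3235] circ 0.3010 -0.3236 r0.0132
```

Emit:
{"name": "step_arm", "arguments": {
  "motion": [0.6,0,0,-5,0,0,0,0.6,0,0,-9,0,0,0,0.6,0,0,-12,0,0,0,0.6,0,0,-14.2,0,0,0,0.6,0,0,-14.2,0,0,0,0.6,0,0,-14.2,0,0,0,0.3,0,0,-14.2,0,0,0,0,0,0,-14.2,0,0,0,0,0,0,-14.2,0,0,0,0,0,0,-14.2,0,0,0,0,0,0,-14.2,0,0,0,0,0,0,-14.2,0,0,0,0,0,0,-14.2,0,0,0]
}}

```text
t: 25.38
position: [0.438, -0.3688, 0.0173]
tcp_rot: [0.888, 0.459, 0.0, 0.001]
ft_force: [-0.5, 2.9, 7.3]
width: 0.02
grasp_force: 44.9
```

Emit:
{"name": "step_arm", "arguments": {
  "motion": [0,0,0,4,0,0,0,0,0,0,9,0,0,0,0,0,0,14,0,0,0,0,0,5,14,0,0,-5,0,0,10,14,0,0,-10,0,0,15,14,0,0,-15,0,-0.2,20,14,0,0,-20,0,-0.3,25,14,0,0,-25,0,-0.4,30,14,0,0,-30,0,-0.5,35,14,0,0,-35,0,-0.6,40,14,0,0,-40,0,-0.7,45,14,0,0,-45,0,-0.8,50,14,0,0,-50,0,-0.9,55,14,0,0,-55,0,-0.9,60,14,0,0,-60.4,0,-0.9,64,14,0,0,-60.4,0,-0.9,66.8,14,0,0,-60.4,0,-0.9,66.8,14,0,0,-60.4,0,-0.9,66.8,14,0,0,-60.4,0,-0.9,66.8,14,0,0,-60.4]
}}

```text
t: 27.88
position: [0.4287, 0.2987, 0.1564]
tcp_rot: [0.999, -0.05, -0.0, 0.0]
ft_force: [0.3, -0.3, -1.5]
width: 0.0203
grasp_force: 44.6
```

```bash
python3 - <<'E'
from h import *
c=cap('wrist'); save(c,'w6.png'); o=bot.observe(); print(o['t'],o['position'],o['tcp_rot'],o['width'])
E
```

```text
27.925 [0.42869631 0.29875173 0.15641242] [ 9.98731782e-01 -5.03470735e-02  9.10760437e-06  1.93120554e-05] 0.020052488743283334
```

View pics/w6.png

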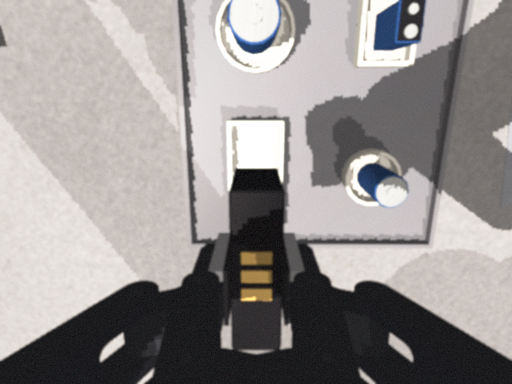

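The large cell (255,35), block (400,30) and small cell (382,188) stand in their pockets, and the pack is aligned over the long pocket (255,155). I'm lowering it.

Emit:
{"name": "step_arm", "arguments": {
  "motion": [0,0,0,-5,0,0,0,0,0,0,-9,0,0,0,0,0,0,-11.5,0,0,0,0,0,0,-12.5,0,0,0,0,0,0,-13.05,0,0,0,0,0,0,-13.05,0,0,0,0,0,0,-13.05,0,0,0,0.25,0,0,-13.05,0,0,0,0.4,0,0,-13.05,0,0,0,0.5,0,0,-13.05,0,0,0,0.5,0,0,-13.05,0,0,0,0.5,0,0,-10,0,0,0,0.5,0,0,-5,0,0,0,0.5,0,0,0,0,0,0,0.5,0,-6,5,0,0,0,0.5,0,-12,8,0,0,0,0.5,0,-18,8,0,0,0,0.5,0,-24,8,0,0,0,0.5,0,-30,8,0,0,0,0.5,0,-30,8,0,0,0]
}}

```text
t: 30.42
position: [0.4284, -0.0033, 0.2365]
tcp_rot: [0.999, -0.052, 0.0, 0.0]
ft_force: [-0.5, 0.7, -0.2]
width: 0.0426
grasp_force: 0.0
```

```bash
python3 - <<'E'
from h import *
s=cap('scene'); a=cv2.resize(s['pixels'][80:380,100:460],None,fx=2,fy=2,interpolation=cv2.INTER_CUBIC); cv2.imwrite('pics/s2.png',a[:,:,::-1])
c=cap('top'); o=bot.observe(); print(o['t'],o['position'])
for s in (c,):
    P=cloud(s); objs(s,.03,.3,.65,.12,.38); print(); objs(s,.03)
E
```

```text
30.525 [ 0.42857774 -0.00112044  0.23630924]
[122. 135.] h0.068 rect 0.5443 0.2857 dim 0.033 0.032 ang 45.9 mean [0.5443 0.2851] circ 0.5452 0.2851 r0.0175
[164. 141.] h0.055 rect 0.5349 0.1848 dim 0.026 0.019 ang -2.3 mean [0.5344 0.1851] circ 0.5351 0.1854 r0.0154
[116. 182.] h0.048 rect 0.4319 0.2969 dim 0.071 0.023 ang -5.2 mean [0.4318 0.296 ] circ 0.4319 0.2969 r0.0364
[157. 188.] h0.057 rect 0.4194 0.1964 dim 0.024 0.024 ang -88.1 mean [0.42   0.1964] circ 0.4202 0.1967 r0.0128

[234. 122.] h0.061 rect 0.5804 0.0177 dim 0.031 0.030 ang -89.0 mean [0.5817 0.0169] circ 0.5793 0.0168 r0.0169
[291. 178.] h0.040 rect 0.4563 -0.1207 dim 0.071 0.022 ang 13.8 mean [ 0.4526 -0.123 ] circ 0.4567 -0.1210 r0.0363
```

View pics/s2.png

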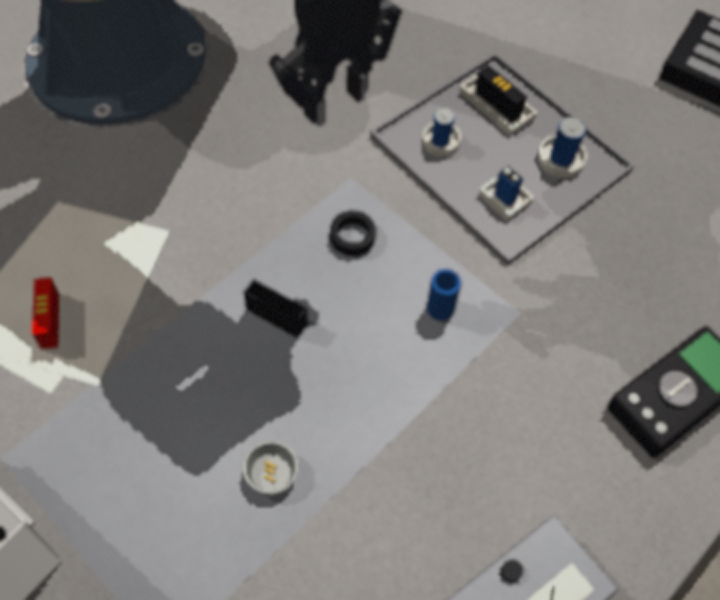

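All four batteries stand in their own pockets: small cell (443,130), pack (500,92), large cell (567,145) and block (508,187). Their heights match resting on the pocket floors. The sleeve (443,292), carrier (278,307) and red pack (45,312) haven't been disturbed.

```bash
python3 -c "
from bench import bot; print(bot.sign_off())"
```

```text
the job is handed in; nothing more can be done
None
```

All four batteries stand upright in their own pockets, the look-alikes are where they stood, and the job was handed in at about 30.5 s of the 104 s allowed; the judge's verdict was not shown.

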